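# Open the unmarked combination padlock by feel and hold it up

## Robot

A 6-joint arm with a two-finger parallel gripper is mounted at the origin on the work surface. World frame = base frame: x ahead of the robot, y to its left, z up, the work surface at z = 0. Lengths are in m, angles in rad, forces in N, time in s.
With the tool pointing down it reaches from about 0.3 to 0.775 m from the base axis. Payload 14.6 kg.
Tool frame: the origin (TCP) lies on the centre line of the jaws, within the pads' length; the fingertips stand robot.tip_extent ahead of it and the grasp point (between the pads) lies 11 mm behind it (robot.tip_extent is the distance from the TCP to the fingertips, in m); z points along the fingers, y is the line along which they close (so a half turn about z gives the same grasp; the last joint's range is limited). The gripper opens to 85 mm and grips with 20 to 120 N. Pads are 22 mm wide; open, the fingers measure 114 mm over their backs; the gripper's body (76 mm by 85 mm) begins 54 mm behind the grasp point. The pads swing forward as they close: fully open they stand 13 mm farther back than shut.
Start: joints at [-1.334, 0.3, 1.521, -0, 1.321, -0.067], TCP at [0.165, -0.525, 0.239] pointing down, gripper open.
Joint ranges: [-3.03, 3.03], [-0.79, 2.21], [0.23, 2.52], [-1.04, 4.18], [0, 3.07], [-2.55, 2.55]. Speed limits (rad/s): [2.22, 2.22, 2.57, 3.14, 3.14, 3.14].

## Interface

Orientations are given as a rotation vector (axis times angle).
In Python, from bench import robot gives the robot as it stands.
- The arm moves only by the tool inch_along, called after "Request:" as name(argument=value, ...) on one line, values as JSON. Schema: {"type":"object","properties":{"segments":{"type":"array","items":{"type":"array","prefixItems":[{"type":"array","items":{"type":"number"},"minItems":3,"maxItems":3},{"type":"array","items":{"type":"number"},"minItems":3,"maxItems":3},{"type":"number"}],"minItems":3,"maxItems":3},"minItems":1,"maxItems":8},"grip_n":{"type":"number"},"only":{"type":"string"},"quiet":{"type":"boolean"},"lines":{"type":"string"}},"required":["segments"],"additionalProperties":false}. segments is a list of rows, 1 to 8 of them, each written [[dx, dy, dz], [rx, ry, rz], opening]: dx, dy, dz in fractions of the full range, 1 being 0.75 m, then a rotation vector rx, ry, rz in normalised numbers (1 is pi rad), then the finger opening in m; each row is the pose to reach, as a shift and turn from the pose commanded when the call began, along the tool's axes at that moment; what a row does not reach only later rows make up. A row lasts 1/12 s, in which the tool goes at most 0.0417 m and 0.125 rad, less where a joint would pass 70% of its speed; a pose out of reach is approached as far as the arm can. The fingers move at their own pace and stop on an object; grip_n is the grip in N (left out, the last holds). Time passes only in rows, so rows that do not move let the fingers close. The tool returns the time, the measured TCP pose, the force, the opening and the grip force at its end. only (a regular expression) keeps the lines of the reply that match it, lines (a string "A,B") keeps lines A to B, and quiet returns only ok. A shift or turn number past 1, either way, is cut back to 1. Input that does not fit is refused with a message, and nothing moves.
- robot.state(): the state, without advancing time (a new reading comes with each control period).
- robot.snapshot(name): name is "scene" or "top"; returns the picture (420x560x3 uint8, red, green, blue); there is no depth.
- robot.camera_model(name): a dict with "intrinsics" (3x3 intrinsics, pixels), "k1" (the pictures are not rectified: a ray, as slopes to the right and down, at radius r is drawn at 1 + k1 r^2 times it, then the intrinsics apply), "T" (4x4, takes a point from camera to world coordinates). Camera axes: x right, y down, z forward; pixel columns grow to the right and rows downward; lengths in m; the calibration is good to about 2 mm. A picture is of the moment at which its call begins. camera_model takes no time and is no camera call.
- robot.finish_job(): hands the job in; it is judged then, once.
The state is a dict: "t": time; "q": joint angles; "joint_velocities": joint speeds; "joint_torque": joint torques, N m; "tool_pos": TCP position; "orientation": TCP orientation; "contact_force": force on the tool from outside, world axes, zero at the start; "ft_torque": the same for the moment, N m; "width": finger opening in m; "finger_force": force on a finger pad.
Only numpy, scipy, OpenCV 4.12 (cv2) and the standard library are available. Lean on these libraries where they do the work, as an engineer would, in place of code of your own. Each camera call takes 0.05 s, during which the arm holds its last target. There are 200 camera calls.

## Task

Set the combination padlock squarely down into the holding nest with its shackle out through the nest's open front, then turn its dial slowly anticlockwise (seen from above) until it clicks into its hidden notch. With the lock still in the nest pull the shackle out as far as it goes, then lift the open lock about 20 cm above the table, dial side still up, and finish while holding it still in the gripper: do not put it down. Leave the mug, the white unit and the screwdriver where they are.

Things in the scene. Friction and masses are not known exactly. Their poses are not given: they have to be found in the camera images.
- lock: loose padlock, about 0.3 kg, lying on the table dial up. Plain aluminium body 60 x 60 mm, 24 mm thick; origin at the centre of its underside, +x towards the shackle, +z out of the dial face. The shackle leaves the +x face; grasp the body by its two y faces (60 mm apart)
- dial_grip (a point): centre of the dial's grip bar, on the dial's axis, 39 mm above the lock's underside; x axis along the bar. The dial is in the middle of the lock's top: a black disc 42 mm in diameter, 4 mm thick, and on it a steel bar 36 mm long, 10 mm thick, standing 22 mm above the disc; its top is 50 mm over the lock's underside
- dial (a joint): dial angle (rad), positive anticlockwise from above; 0: bar along the lock's +x. Starts within -0.25..0.25; stiff (0.06 Nm), so a lock out of the nest may turn with it. The unmarked notch is between 0.7 and 1.2, different in every lock: the pawl clicks in and then blocks the dial both ways (about 0.05 rad of play). Stops at -0.6 and 1.5
- pawl (a joint): travel of the spring pawl inside the lock (m): 0 while it rides on the wheel, 0.006 once it has dropped into the notch; the shackle is blocked until it exceeds about 0.0045. It moves towards the lock's -y
- telltale (a point): small round brass pin 6 mm in diameter in a dark slot near the front left corner of the lock's top face (24 mm in +x and in +y from the centre, flush height 24 mm); it rides on the pawl and jumps 6 mm towards the lock's -y at the click
- shackle (a joint): how far the shackle is drawn out of the body along the lock's +x (m): 0 shut, 0.018 fully out at its stop. Once unblocked it slides with about 4 N of friction, and stays where it is left
- shackle_grip (a point): middle between the shackle's straight legs, 13 mm above the lock's underside, 52 mm ahead of the lock's origin when shut; moves with the shackle: a steel U of 8 mm round bar, 44 mm wide over the legs, legs straight to 62 mm ahead of the lock's origin, crown ending 84 mm ahead. Grasp it over the outside of both legs here (44 mm)
- nest: holding nest fixed to the table: plywood base 78 x 96 mm, 22 mm thick, grey stops round a 64 x 64 mm pocket, rising 16 mm over its floor plus slanted lead-in lips to 22 mm. Wall at the back (-x); front (+x) open over the middle 50 mm for the shackle; both y sides open over the middle 46 mm for fingers. Origin on the table under its centre
- nest_seat (a point): centre of the nest's pocket floor, 22 mm above the table, with the nest's axes: where the lock's origin goes, the lock's +x along this +x
- mug: white mug, 85 mm high and 76 mm across, handle to +y, origin under its centre; leave alone
- unit: white plastic electronic unit, 75 x 95 mm, 45 mm high, origin under its centre; leave alone
- screwdriver: screwdriver lying on the table; leave alone

How it is judged:
By the outcome, as a careful person would: the job done as asked, in the order asked, and still so for the second after the job is handed in, while the arm keeps its last pose, push and grip.
It also fails if it takes over 72 s, if anything falls off the work surface, if the arm or the gripper's body presses on something with over 40 N, if the wrist force passes 120 N, or if a joint passes its speed limit or range.

## Working session

There is one attempt and no reset: what is moved stays moved. The work goes in short steps, Python scripts to look and compute and a tool call to move; the robot and the scene stay as the last step left them, time stands still between calls to the robot, and variables do not carry over. Pictures are saved under pics/ and viewed, at most 10 in all, crops included, and the job is handed in when it is done.

```bash
ls; mkdir -p pics; python3 - <<'E'
from bench import robot
import cv2
print(robot.state(), robot.tip_extent)
for n in("scene","top"):
    cv2.imwrite(f"pics/{n}0.png",robot.snapshot(n)[:,:,::-1]); print(robot.camera_model(n))
E
```

```text
bench.py
pics
{'t': 0.0, 'q': array([-1.33358771e+00,  3.00478568e-01,  1.52160690e+00, -3.45904985e-05,
        1.32070751e+00, -6.66167165e-02]), 'joint_velocities': array([-0.00022717,  0.00067692,  0.00018794,  0.00078918, -0.00168888,
        0.00071398]), 'joint_torque': array([-1.58336901e-03, -5.43500233e+01, -3.61789405e+01, -1.22435567e-04,
        4.03564060e-03,  7.38168268e-06]), 'tool_pos': array([ 0.1644701 , -0.5245854 ,  0.23870629]), 'orientation': array([-3.10423091e+00, -4.75246997e-01,  2.12991440e-04]), 'contact_force': array([-0.92167541,  0.1613164 , -0.48271455]), 'ft_torque': array([ 0.02336353, -0.02133128,  0.02245456]), 'finger_force': 0.0, 'width': 0.08529594573986961} 0.008
{'intrinsics': array([[460.41089469,   0.        , 269.28554457],
       [  0.        , 460.41089469, 202.71907502],
       [  0.        ,   0.        ,   1.        ]]), 'k1': -0.1171055981047124, 'T': array([[-5.21945802e-01,  5.55491650e-01, -6.47303335e-01,
         1.32823922e+00],
       [ 8.52978593e-01,  3.40192389e-01, -3.95849288e-01,
         4.98249037e-01],
       [ 3.16694178e-04, -7.58747761e-01, -6.51384475e-01,
         8.07197515e-01],
       [ 0.00000000e+00,  0.00000000e+00,  0.00000000e+00,
         1.00000000e+00]])}
{'intrinsics': array([[378.88120185,   0.        , 273.26341093],
       [  0.        , 378.88120185, 209.17733835],
       [  0.        ,   0.        ,   1.        ]]), 'k1': -0.0884107252604166, 'T': array([[-0.01491996, -0.98791893,  0.15425168,  0.42190807],
       [-0.99983628,  0.0131611 , -0.0124175 ,  0.03504018],
       [ 0.01023736, -0.1544117 , -0.98795355,  1.19209951],
       [ 0.        ,  0.        ,  0.        ,  1.        ]])}
```

View pics/top0.png

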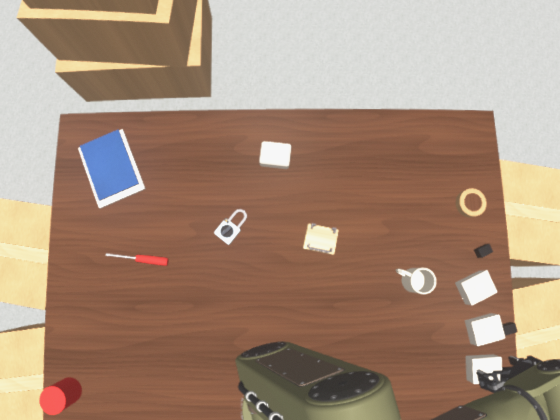

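View pics/scene0.png

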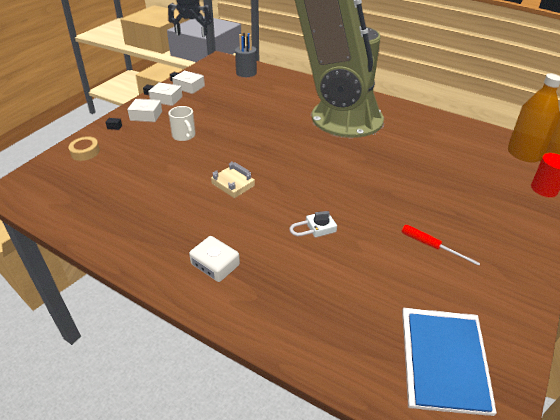

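The top view shows the lock at about (228,231) with its shackle pointing up-right to (240,214), and the nest at (321,238). Next I enlarge both views.

```bash
python3 - <<'E'
import cv2,numpy as np
t=cv2.imread("pics/top0.png");s=cv2.imread("pics/scene0.png")
f=lambda im,x,y,w=50,h=37:cv2.resize(im[y:y+h,x:x+w],(400,296),interpolation=cv2.INTER_CUBIC)
cv2.imwrite("pics/m0.png",np.vstack([np.hstack([f(t,205,203),f(t,297,220)]),np.hstack([f(s,287,203,55,41),f(s,206,158,55,41)])]))
E
```

```text
(no output)
```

View pics/m0.png

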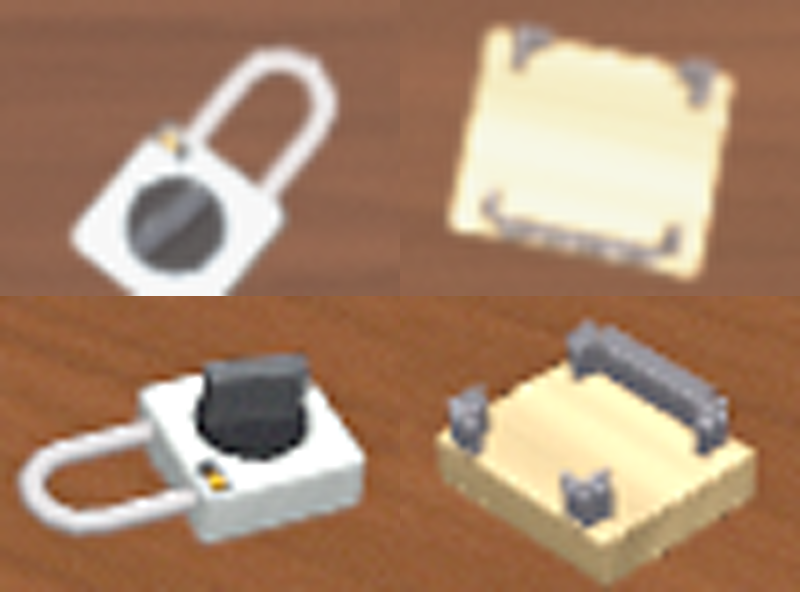

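The crops give these details:
- **Lock:** dial centred near (227,231) in the top view, telltale at the crop's (172,142), shackle towards the upper right.
- **Nest:** its back wall is at the bottom (towards the robot) and it opens upwards, turned slightly to the right.

Now I measure both.

```bash
cat > h.py <<'E'
from bench import robot
import cv2,numpy as np
from scipy.spatial.transform import Rotation as R
def ray(n,px):
    m=robot.camera_model(n);K=m["intrinsics"];D=np.array([m["k1"],0,0,0,0.])
    u=cv2.undistortPoints(np.float64(px).reshape(-1,1,2),K,D,criteria=(3,50,1e-10)).reshape(-1,2)
    return m["T"][:3,3],np.c_[u,np.ones(len(u))]@m["T"][:3,:3].T
def plane(n,px,z):
    o,d=ray(n,px);return (o+d*((z-o[2])/d[:,2])[:,None])
def pix(n,P):
    m=robot.camera_model(n);T=np.linalg.inv(m["T"]);r,_=cv2.Rodrigues(T[:3,:3])
    return cv2.projectPoints(np.float64(P).reshape(-1,1,3),r,T[:3,3],m["intrinsics"],np.array([m["k1"],0,0,0,0.]))[0].reshape(-1,2)
def crop(im,c,r=32,s=6):
    x,y=int(c[0])-r,int(c[1])-r
    return cv2.resize(im[y:y+2*r,x:x+2*r],None,fx=s,fy=s,interpolation=cv2.INTER_CUBIC),(lambda p:(np.float64(p)+.5)/s-.5+[x,y])
def big(mask):
    c=cv2.findContours(mask.astype(np.uint8),0,1)[0];return max(c,key=cv2.contourArea).reshape(-1,2)
def lockmask(I):
    h=cv2.cvtColor(I,cv2.COLOR_BGR2HSV);return ((h[...,1]<70)&(h[...,2]>140)).astype(np.uint8)
def rect(P):
    r=cv2.minAreaRect(np.float32(P[:,:2]*1000));return np.round(np.array(r[0])/1000,4),np.round(r[1],1),round(r[2],1)
def tool(P,state=None):
    s=state or robot.state();return R.from_rotvec(s["orientation"]).inv().apply(np.array(P)-s["tool_pos"])
E
python3 - <<'E'
from h import *
t=cv2.imread("pics/top0.png");s=cv2.imread("pics/scene0.png")
# top: lock
I,f=crop(t,(228,231));m=lockmask(I)
m=cv2.morphologyEx(m,cv2.MORPH_CLOSE,np.ones((9,9)))
whole=big(m)
filled=cv2.drawContours(np.zeros_like(m),[whole.reshape(-1,1,2)],-1,1,-1)
hole=I.max(2)<140
b=cv2.morphologyEx(filled if 0 else (m|0),cv2.MORPH_CLOSE,np.ones((3,3)))
# fill dial: dark, low saturation
h=cv2.cvtColor(I,cv2.COLOR_BGR2HSV);dk=((h[...,1]<70)&(h[...,2]<=140)).astype(np.uint8)
dc=big(cv2.morphologyEx(dk,cv2.MORPH_OPEN,np.ones((9,9))))
M=cv2.moments(dc);print("dial",plane("top",f([[M['m10']/M['m00'],M['m01']/M['m00']]]),.032))
cv2.drawContours(b,[cv2.convexHull(dc).reshape(-1,1,2)],-1,1,-1);b=cv2.morphologyEx(b,cv2.MORPH_CLOSE,np.ones((9,9)))
body=cv2.morphologyEx(b,cv2.MORPH_OPEN,cv2.getStructuringElement(2,(45,45)))
print("body",rect(plane("top",f(big(body)),.024)))
pw=plane("top",f(whole),.013);c=rect(plane("top",f(big(body)),.024))[0]
d=np.linalg.norm(pw[:,:2]-c,axis=1);print("crown",pw[d.argmax()],d.max(), "whole",rect(pw))
# bar line: brighter in dial
# brass
br=(h[...,0]>12)&(h[...,0]<30)&(h[...,1]>90)&(h[...,2]>170)
q=np.argwhere(br)[:,::-1];print("brass top",len(q),plane("top",f([q.mean(0)]),.024))
# nest
I,f=crop(t,(321,238));h=cv2.cvtColor(I,cv2.COLOR_BGR2HSV)
ns=((h[...,2]>150)).astype(np.uint8);ns=cv2.morphologyEx(ns,cv2.MORPH_CLOSE,np.ones((25,25)))
print("nest",rect(plane("top",f(big(ns)),.022)))
I,f=crop(s,(318,225));h=cv2.cvtColor(I,cv2.COLOR_BGR2HSV)
br=(h[...,0]>15)&(h[...,0]<30)&(h[...,1]>120)&(h[...,2]>190)
q=np.argwhere(br)[:,::-1];print("brass scene",len(q),plane("scene",f([q.mean(0)]),.024) if len(q) else 0)
dk=(h[...,2]<110)&(h[...,1]<90);dc=big(cv2.morphologyEx(dk.astype(np.uint8),cv2.MORPH_OPEN,np.ones((5,5))))
print("dark scene bbox",cv2.boundingRect(f(dc).astype(np.float32)))
# bar top edge 4 corners by view
print("scene pred tip",f([[0,0]]))
E
```

```text
Traceback (most recent call last):
  File "h.py", line 9, in plane
    o,d=ray(n,px);return (o+d*((z-o[2])/d[:,2])[:,None])
        ~~~^^^^^^
  File "h.py", line 6, in ray
    u=cv2.undistortPoints(np.float64(px).reshape(-1,1,2),K,D,criteria=(3,50,1e-10)).reshape(-1,2)
      ~~~~~~~~~~~~~~~~~~~^^^^^^^^^^^^^^^^^^^^^^^^^^^^^^^^^^^^^^^^^^^^^^^^^^^^^^^^^^
cv2.error: OpenCV(4.12.0) :-1: error: (-5:Bad argument) in function 'undistortPoints'
> Overload resolution failed:
>  - undistortPoints() got an unexpected keyword argument 'criteria'
>  - undistortPoints() got an unexpected keyword argument 'criteria'
```

```bash
sed -i 's/cv2.undistortPoints(\(.*\),K,D,criteria=(3,50,1e-10))/cv2.undistortPointsIter(\1,K,D,np.eye(3),np.eye(3),(3,50,1e-10))/' h.py
cat > m1.py <<'E'
from h import *
t=cv2.imread("pics/top0.png");s=cv2.imread("pics/scene0.png")
I,f=crop(t,(228,231));b=cv2.morphologyEx(lockmask(I),cv2.MORPH_CLOSE,np.ones((9,9)))
whole=big(b);h=cv2.cvtColor(I,cv2.COLOR_BGR2HSV)
dk=((h[...,1]<70)&(h[...,2]<=140)).astype(np.uint8)
dc=big(cv2.morphologyEx(dk,cv2.MORPH_OPEN,np.ones((9,9))))
M=cv2.moments(dc);print("dial",plane("top",f([[M['m10']/M['m00'],M['m01']/M['m00']]]),.032))
cv2.drawContours(b,[cv2.convexHull(dc).reshape(-1,1,2)],-1,1,-1);b=cv2.morphologyEx(b,cv2.MORPH_CLOSE,np.ones((9,9)))
body=cv2.morphologyEx(b,cv2.MORPH_OPEN,cv2.getStructuringElement(2,(45,45)))
pb=plane("top",f(big(body)),.024);print("body",rect(pb))
pw=plane("top",f(whole),.013);d=np.linalg.norm(pw[:,:2]-rect(pb)[0],axis=1);print("crown",pw[d.argmax()],d.max(),"whole",rect(pw))
br=(h[...,0]>12)&(h[...,0]<30)&(h[...,1]>90)&(h[...,2]>170)
q=np.argwhere(br)[:,::-1];print("brass top",len(q),plane("top",f([q.mean(0)]),.024))
I,f=crop(t,(321,238));h=cv2.cvtColor(I,cv2.COLOR_BGR2HSV)
ns=cv2.morphologyEx((h[...,2]>150).astype(np.uint8),cv2.MORPH_CLOSE,np.ones((25,25)))
print("nest",rect(plane("top",f(big(ns)),.022)))
I,f=crop(s,(318,225));h=cv2.cvtColor(I,cv2.COLOR_BGR2HSV)
br=(h[...,0]>15)&(h[...,0]<30)&(h[...,1]>120)&(h[...,2]>190)
q=np.argwhere(br)[:,::-1];print("brass scene",len(q),plane("scene",f([q.mean(0)]),.024) if len(q) else 0)
E
python3 m1.py
```

```text
dial [[0.5378637 0.1653503 0.032    ]]
body (array([0.5396, 0.1642]), array([65.9, 68.4]), 51.2)
crown [0.60647221 0.11263642 0.013     ] 0.08444343892918671 whole (array([0.5602, 0.1499]), array([ 66.8, 118.8]), 51.0)
brass top 10 [[0.57180831 0.16896296 0.024     ]]
nest (array([ 0.5107, -0.1266]), array([105. , 202.6]), 1.1)
brass scene 88 [[0.57127904 0.17063746 0.024     ]]
```

```bash
cat > m2.py <<'E'
from h import *
t=cv2.imread("pics/top0.png");s=cv2.imread("pics/scene0.png")
I,f=crop(t,(321,238),26);h=cv2.cvtColor(I,cv2.COLOR_BGR2HSV)
print("centre,wood hsv",h[150,150],h[20,20])
for v in (170,185,200,215):
    ns=cv2.morphologyEx((h[...,2]>v).astype(np.uint8),cv2.MORPH_CLOSE,np.ones((9,9)))
    print("nest",v,rect(plane("top",f(big(ns)),.022)))
gr=((h[...,1]<70)&(h[...,2]<175)).astype(np.uint8)
n,l,st,c=cv2.connectedComponentsWithStats(gr)
for i in range(1,n):
    if st[i,4]>80: print("grey",st[i,4],plane("top",f([c[i]]),.040)[0])
E
python3 m2.py
```

```text
centre,wood hsv [ 27  34 247] [ 10 119 141]
nest 170 (array([ 0.5111, -0.1248]), array([102.9,  84.6]), 77.2)
nest 185 (array([ 0.511 , -0.1248]), array([101.4,  83.1]), 77.3)
nest 200 (array([ 0.5109, -0.1248]), array([100.1,  81.7]), 77.4)
nest 215 (array([ 0.5108, -0.1248]), array([98.7, 80.4]), 77.6)
grey 401 [ 0.552781   -0.10052218  0.04      ]
grey 483 [ 0.53787158 -0.16363697  0.04      ]
grey 168 [ 0.47885212 -0.09275818  0.04      ]
grey 121 [ 0.47379513 -0.15054388  0.04      ]
grey 155 [ 0.47238042 -0.12112212  0.04      ]
grey 145 [ 0.46895801 -0.13697408  0.04      ]
```

```bash
cat >> h.py <<'E'
def go(P,yaw):
    s=robot.state();Rt=R.from_euler('z',yaw,degrees=True)*R.from_rotvec([np.pi,0,0])
    Rc=R.from_rotvec(s["orientation"]);print("t",round(s["t"],2),"d",np.round(tool(P,s),4),"rot",np.round((Rc.inv()*Rt).as_rotvec(),4),"q6",round(s["q"][5],2))
E
python3 -c "
from h import *
go([.5382,.1655,.12],141.2)"
```

```text
t 0.1 d [ 0.5631 -0.5466  0.1194] rot [-5.0000e-04 -1.1000e-03 -2.1606e+00] q6 -0.07
```

The manual's scale: shifts go in shares of 0.75 m and turns go in shares of pi rad. Converting my numbers, 0.563 m / 0.75 = 0.7507, -0.5466 m / 0.75 = -0.7288, -2.1606 rad / 3.1416 = -0.6877.

Request:
inch_along(segments=[[[0.7507,-0.7288,0],[0,0,-0.6877],0.085],[[0.7507,-0.7288,0],[0,0,-0.6877],0.085],[[0.7507,-0.7288,0],[0,0,-0.6877],0.085],[[0.7507,-0.7288,0],[0,0,-0.6877],0.085],[[0.7507,-0.7288,0],[0,0,-0.6877],0.085],[[0.7507,-0.7288,0],[0,0,-0.6877],0.085],[[0.7507,-0.7288,0],[0,0,-0.6877],0.085],[[0.7507,-0.7288,0],[0,0,-0.6877],0.085]])

```text
t: 0.77
tool_pos: [0.3236, -0.2298, 0.2392]
orientation: [2.492, 1.913, 0.0]
contact_force: [2.2, -0.3, 0.7]
width: 0.0848
finger_force: 0.0
```

```bash
python3 -c "
from h import *
go([.5382,.1655,.12],141.2)"
```

```text
t 0.77 d [0.4373 0.1053 0.1193] rot [ 1.0000e-04  0.0000e+00 -1.1548e+00] q6 -0.45
```

Converted, 0.437 m / 0.75 = 0.5827, 0.119 m / 0.75 = 0.1587, -1.155 rad / 3.1416 = -0.3676.

Request:
inch_along(segments=[[[0.5827,0.14,0.1587],[0,0,-0.3676],0.085],[[0.5827,0.14,0.1587],[0,0,-0.3676],0.085],[[0.5827,0.14,0.1587],[0,0,-0.3676],0.085],[[0.5827,0.14,0.1587],[0,0,-0.3676],0.085],[[0.5827,0.14,0.1587],[0,0,-0.3676],0.085],[[0.5827,0.14,0.1587],[0,0,-0.3676],0.085],[[0.5827,0.14,0.1587],[0,0,-0.3676],0.085],[[0.5827,0.14,0.1587],[0,0,-0.3676],0.085]])

```text
t: 1.43
tool_pos: [0.479, 0.0528, 0.1533]
orientation: [-1.269, -2.874, 0.0]
contact_force: [-0.1, -1.3, 1.0]
width: 0.085
finger_force: 0.0
```

```bash
python3 -c "
from h import *
go([.5382,.1655,.12],141.2)"
```

```text
t 1.43 d [0.0434 0.1197 0.0333] rot [-1.000e-04 -1.000e-04 -1.542e-01] q6 -0.71
```

Converted, 0.1197 m / 0.75 = 0.1596, 0.0434 m / 0.75 = 0.0579, -0.1542 rad / 3.1416 = -0.0491.

Request:
inch_along(segments=[[[0.0579,0.1596,0.0444],[0,0,-0.0491],0.085],[[0.0579,0.1596,0.0444],[0,0,-0.0491],0.085],[[0.0579,0.1596,0.0444],[0,0,-0.0491],0.085],[[0.0579,0.1596,0.0444],[0,0,-0.0491],0.085],[[0.0579,0.1596,0.0444],[0,0,-0.0491],0.085],[[0.0579,0.1596,0.0444],[0,0,-0.0491],0.085]])

```text
t: 1.93
tool_pos: [0.538, 0.1627, 0.1202]
orientation: [-1.052, -2.959, 0.001]
contact_force: [0.5, 0.0, 0.5]
width: 0.0851
finger_force: 0.0
```

```bash
python3 -c "
from h import *
go([.5382,.1655,.010],141.2)"
```

```text
t 1.93 d [0.0016 0.0024 0.1102] rot [-0.001  -0.0006 -0.0059] q6 -0.66
```

Converted, 0.11 m / 0.75 = 0.1467, 0.105 m / 0.75 = 0.14.

Request:
inch_along(segments=[[[0,0,0.04],[0,0,0],0.085],[[0,0,0.08],[0,0,0],0.085],[[0,0,0.12],[0,0,0],0.085],[[0,0,0.14],[0,0,0],0.085],[[0,0,0.1467],[0,0,0],0.085],[[0,0,0.1467],[0,0,0],0.085]])

```text
t: 2.43
tool_pos: [0.5381, 0.1618, 0.0105]
orientation: [-1.055, -2.958, 0.001]
contact_force: [0.4, 0.6, 0.1]
width: 0.0846
finger_force: 0.0
```

Request:
inch_along(segments=[[[0,0,0],[0,0,0],0.05],[[0,0,0],[0,0,0],0.05],[[0,0,0],[0,0,0],0.05],[[0,0,0],[0,0,0],0.05],[[0,0,0],[0,0,0],0.05],[[0,0,0],[0,0,0],0.05]], grip_n=50)

```text
t: 2.93
tool_pos: [0.5396, 0.1631, 0.0129]
orientation: [1.052, 2.957, 0.003]
contact_force: [-1.0, -1.9, 9.5]
width: 0.0589
finger_force: 53.9
```

Converted, -0.1 m / 0.75 = -0.1333, -0.09 m / 0.75 = -0.12.

Request:
inch_along(segments=[[[0,0,-0.0267],[0,0,0],0.05],[[0,0,-0.0667],[0,0,0],0.05],[[0,0,-0.12],[0,0,0],0.05],[[0,0,-0.1333],[0,0,0],0.05],[[0,0,-0.1333],[0,0,0],0.05],[[0,0,-0.1333],[0,0,0],0.05]], grip_n=60)

```text
t: 3.43
tool_pos: [0.5383, 0.1629, 0.1107]
orientation: [1.053, 2.959, 0.001]
contact_force: [0.1, 0.3, -4.1]
width: 0.0585
finger_force: 69.1
```

```bash
python3 -c "
from h import *
go([.5108,-.1248,.10],167.5)"
```

```text
t 3.43 d [-0.1604 -0.2404  0.0106] rot [ 4.000e-04  5.000e-04 -4.654e-01] q6 -0.66
```

Converted, -0.24 m / 0.75 = -0.32, -0.16 m / 0.75 = -0.2133, -0.465 rad / 3.1416 = -0.148.

Request:
inch_along(segments=[[[-0.2133,-0.32,0],[0,0,-0.148],0.05],[[-0.2133,-0.32,0],[0,0,-0.148],0.05],[[-0.2133,-0.32,0],[0,0,-0.148],0.05],[[-0.2133,-0.32,0],[0,0,-0.148],0.05],[[-0.2133,-0.32,0],[0,0,-0.148],0.05],[[-0.2133,-0.32,0],[0,0,-0.148],0.05],[[-0.2133,-0.32,0],[0,0,-0.148],0.05],[[-0.2133,-0.32,0],[0,0,-0.148],0.05]])

```text
t: 4.1
tool_pos: [0.5092, -0.1286, 0.1087]
orientation: [-0.348, -3.119, 0.0]
contact_force: [0.7, 0.7, -3.6]
width: 0.0583
finger_force: 69.0
```

Request:
inch_along(segments=[[[0,0,0],[0,0,0],0.05],[[0,0,0],[0,0,0],0.05],[[0,0,0],[0,0,0],0.05]])

```text
t: 4.35
tool_pos: [0.5106, -0.1231, 0.1096]
orientation: [-0.341, -3.121, -0.001]
contact_force: [-0.2, -0.4, -3.7]
width: 0.0582
finger_force: 69.0
```

```bash
python3 - <<'E'
from h import *
go([.5108,-.1248,.11],167.5)
t=robot.snapshot("top")[:,:,::-1].copy();s=robot.snapshot("scene")[:,:,::-1].copy()
cv2.imwrite("pics/top1.png",t);cv2.imwrite("pics/scene1.png",s)
f=lambda im,x,y,w=64,h=64:cv2.resize(im[y:y+h,x:x+w],(400,400),interpolation=cv2.INTER_CUBIC)
a=pix("top",[[.52,-.125,.11]])[0];b=pix("scene",[[.52,-.125,.11]])[0];print(a,b)
cv2.imwrite("pics/m1.png",np.hstack([f(t,int(a[0])-32,int(a[1])-40),f(s,int(b[0])-32,int(b[1])-32)]))
E
```

```text
t 4.35 d [-0.0006 -0.0016 -0.0004] rot [ 0.0003 -0.002   0.0002] q6 -1.66
[324.60298716 232.87648284] [228.0121271  153.18366453]
```

View pics/m1.png

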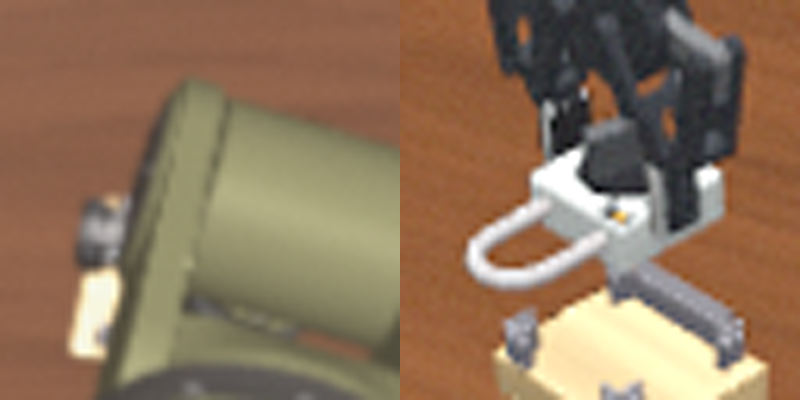

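The scene crop shows the lock held level, with its shackle towards the nest's open front and the brass pin at the crop's (620,215). The top view is blocked by the arm. I measure the offset in the hand from the brass pin, and check the nest in the scene view.

```bash
python3 - <<'E'
from h import *
y=np.deg2rad(-12.5);X=np.array([np.cos(y),np.sin(y)]);Y=np.array([-X[1],X[0]])
st=robot.state();p=st["tool_pos"];print(p)
s=cv2.imread("pics/scene1.png")
I,f=crop(s,(228,153));h=cv2.cvtColor(I,cv2.COLOR_BGR2HSV)
br=(h[...,0]>15)&(h[...,0]<30)&(h[...,1]>120)&(h[...,2]>190)
n,l,sta,c=cv2.connectedComponentsWithStats(br.astype(np.uint8))
for i in range(1,n):
    if sta[i,4]>30:
        px=f(c[i]);b=plane("scene",[px],p[2]-.0129+.024)[0][:2];e=b-p[:2]
        print(sta[i,4],px,"pin-TCP in nest axes",e@X,e@Y)
# nest in scene0: base-top outline -> compare with predicted corners
s=cv2.imread("pics/scene0.png");N=np.array([.5108,-.1248])
cor=[np.r_[N+a*X*.039+b*Y*.048,z] for z in(.022,0) for a,b in((1,1),(1,-1),(-1,-1),(-1,1))]
I,f=crop(s,(233,180));h=cv2.cvtColor(I,cv2.COLOR_BGR2HSV)
m=((h[...,0]>15)&(h[...,0]<35)&(h[...,2]>110)).astype(np.uint8)
hull=cv2.convexHull(f(big(m)).astype(np.float32)).reshape(-1,2)
for P,u in zip(cor,pix("scene",cor)): 
    k=np.linalg.norm(hull-u,axis=1).argmin();print(u.round(1),hull[k].round(1),(plane("scene",[hull[k]],P[2])[0][:2]-P[:2]).round(4))
E
```

```text
[ 0.51088376 -0.12288751  0.11010617]
49 [230.65136054 155.18197279] pin-TCP in nest axes 0.021261485088494955 0.024302400173679767
[233.1 191.5] [233.2 197.4] [0.0202 0.0146]
[210.  176.5] [210.8 176.8] [-0.0002  0.0025]
[230.5 164.7] [228.8 166.8] [0.0108 0.0014]
[253.7 178.8] [253.9 178.6] [-0.0009  0.0001]
[233.5 197.7] [233.8 197.6] [-0.0009  0.0002]
[210.6 182.7] [211.1 181.9] [-0.0034 -0.001 ]
[230.9 170.8] [233.1 168.1] [-0.0144 -0.0023]
[253.9 184.9] [253.9 184.9] [-0.0001  0.    ]
```

```bash
python3 -c "
from h import *
go([.5134,-.1254,.065],167.5)"
```

```text
t 4.45 d [-0.003  -0.0019  0.0451] rot [ 0.0002 -0.001   0.0012] q6 -1.66
```

Converted, 0.045 m / 0.75 = 0.06, 0.04 m / 0.75 = 0.0533.

Request:
inch_along(segments=[[[-0.004,-0.0025,0.02],[0,0,0],0.05],[[-0.004,-0.0025,0.04],[0,0,0],0.05],[[-0.004,-0.0025,0.0533],[0,0,0],0.05],[[-0.004,-0.0025,0.06],[0,0,0],0.05],[[-0.004,-0.0025,0.06],[0,0,0],0.05],[[-0.004,-0.0025,0.06],[0,0,0],0.05],[[-0.004,-0.0025,0.06],[0,0,0],0.05]])

```text
t: 5.03
tool_pos: [0.5138, -0.1266, 0.0664]
orientation: [0.342, 3.122, -0.0]
contact_force: [0.4, -0.5, -3.5]
width: 0.0584
finger_force: 69.0
```

```bash
python3 -c "
from h import *
go([.5134,-.1254,.036],167.5)"
```

```text
t 5.03 d [0.0007 0.0011 0.0304] rot [-0.0001  0.001  -0.0002] q6 -1.66
```

Converted, 0.026 m / 0.75 = 0.0347, 0.0005 m / 0.75 = 0.0007.

Request:
inch_along(segments=[[[0.0007,0.0009,0.008],[0,0,0],0.05],[[0.0007,0.0009,0.0147],[0,0,0],0.05],[[0.0007,0.0009,0.0213],[0,0,0],0.05],[[0.0007,0.0009,0.0267],[0,0,0],0.05],[[0.0007,0.0009,0.032],[0,0,0],0.05],[[0.0007,0.0009,0.0347],[0,0,0],0.05],[[0.0007,0.0009,0.0347],[0,0,0],0.05]])

```text
t: 5.62
tool_pos: [0.513, -0.1258, 0.0391]
orientation: [-0.343, -3.122, -0.0]
contact_force: [0.1, -0.4, -4.0]
width: 0.0583
finger_force: 69.0
```

```bash
python3 -c "
from h import *
go([.5134,-.1254,.036],167.5)"
```

```text
t 5.62 d [-0.0003  0.0005  0.0031] rot [ 0.0001 -0.0007 -0.0005] q6 -1.66
```

Converted, 0.0045 m / 0.75 = 0.006, 0.003 m / 0.75 = 0.004.

Request:
inch_along(segments=[[[0,0,0.002],[0,0,0],0.05],[[0,0,0.004],[0,0,0],0.05],[[0,0,0.006],[0,0,0],0.05],[[0,0,0.006],[0,0,0],0.05]])

```text
t: 5.95
tool_pos: [0.5132, -0.1258, 0.0352]
orientation: [0.343, 3.123, -0.0]
contact_force: [-0.3, -0.5, -2.5]
width: 0.0585
finger_force: 69.0
```

Request:
inch_along(segments=[[[0,0,0.0013],[0,0,0],0.05],[[0,0,0.002],[0,0,0],0.05],[[0,0,0.002],[0,0,0],0.05]])

```text
t: 6.2
tool_pos: [0.5132, -0.1259, 0.035]
orientation: [0.343, 3.122, 0.0]
contact_force: [-9.1, 1.7, 17.1]
width: 0.0582
finger_force: 71.3
```

Request:
inch_along(segments=[[[0,0,0],[0,0,0],0.07],[[0,0,0],[0,0,0],0.085],[[0,0,0],[0,0,0],0.085],[[0,0,0],[0,0,0],0.085],[[0,0,0],[0,0,0],0.085]])

```text
t: 6.62
tool_pos: [0.5132, -0.1259, 0.0336]
orientation: [0.343, 3.123, 0.0]
contact_force: [0.2, -0.2, 0.5]
width: 0.0853
finger_force: 0.0
```

Converted, 0.15 m / 0.75 = 0.2, -0.12 m / 0.75 = -0.16, 0.75 rad / 3.1416 = 0.2387.

Request:
inch_along(segments=[[[0,0,-0.04],[0,0,0],0.085],[[0,0,-0.0933],[0,0,0],0.085],[[0,0,-0.1333],[0,0,0.0398],0.085],[[0,0.0533,-0.16],[0,0,0.0796],0.085],[[0,0.1067,-0.16],[0,0,0.1194],0.085],[[0,0.16,-0.16],[0,0,0.1592],0.085],[[0,0.2,-0.16],[0,0,0.1989],0.085],[[0,0.2,-0.16],[0,0,0.2387],0.085]])

```text
t: 7.28
tool_pos: [0.5463, 0.0253, 0.1539]
orientation: [1.407, 2.809, 0.002]
contact_force: [-0.8, -1.1, -0.3]
width: 0.085
finger_force: 0.0
```

```bash
python3 - <<'E'
from h import *
t=robot.snapshot("top")[:,:,::-1].copy();s=robot.snapshot("scene")[:,:,::-1].copy()
cv2.imwrite("pics/top2.png",t);cv2.imwrite("pics/scene2.png",s)
f=lambda im,x,y,w=50,h=50:cv2.resize(im[y:y+h,x:x+w],(400,400),interpolation=cv2.INTER_CUBIC)
cv2.imwrite("pics/m2.png",np.hstack([f(t,297,210),f(s,206,145)]))
E
```

```text
(no output)
```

View pics/m2.png

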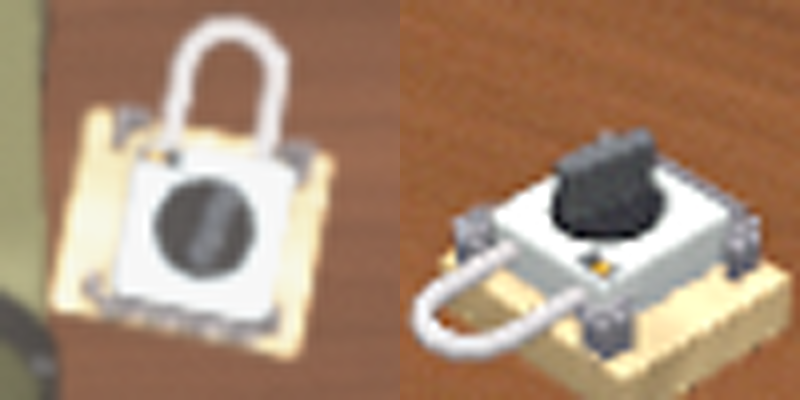

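The lock is seated within the stops with its shackle out through the open front. In the top crop the bar runs from about (200,255) to (222,195). Next I measure its yaw.

```bash
python3 - <<'E'
from h import *
t=cv2.imread("pics/top2.png")
I,f=crop(t,(323,238),10,12);g=cv2.cvtColor(I,cv2.COLOR_BGR2GRAY);h=cv2.cvtColor(I,cv2.COLOR_BGR2HSV)
d=big(cv2.morphologyEx(((g<130)).astype(np.uint8),cv2.MORPH_OPEN,np.ones((25,25))))
M=cv2.moments(d);c=np.array([M['m10'],M['m01']])/M['m00'];print("disc",plane("top",f([c]),.055),rect(plane("top",f(d),.055)))
k=cv2.drawContours(np.zeros_like(g),[cv2.convexHull(d).reshape(-1,1,2)],-1,1,-1);k=cv2.erode(k,np.ones((25,25)))
v=g[k>0];th=cv2.threshold(v.reshape(-1,1),0,255,cv2.THRESH_BINARY|cv2.THRESH_OTSU)[0];print(v.min(),v.max(),th)
for T in(th,th+8):
    b=big(((g>T)&(k>0)));P=plane("top",f(b),.072);print("bar",rect(P))
    m=np.argwhere((g>T)&(k>0))[:,::-1];P=plane("top",f(m),.072)[:,:2];w,V=np.linalg.eigh(np.cov(P.T));print(P.mean(0),np.rad2deg(np.arctan2(V[1,1],V[0,1])),np.sqrt(w)*3.46)
go([.5108,-.1248,.10],-12.5)
E
```

```text
disc [[ 0.50881415 -0.12425429  0.055     ]] (array([ 0.5094, -0.125 ]), array([34.6, 33.9]), 89.1)
82 135 107.0
bar (array([ 0.5064, -0.1252]), array([11.2, 25.8]), 65.6)
[ 0.50633855 -0.12484886] 157.41260745023655 [0.00954163 0.02408163]
bar (array([ 0.5065, -0.1254]), array([ 9.6, 25. ]), 65.8)
[ 0.50659432 -0.12495253] 157.12022157484606 [0.00782066 0.02345206]
t 7.38 d [-0.0964 -0.116   0.0535] rot [-2.000e-04  2.000e-04  2.433e+00] q6 -0.67
```

Converted, 0.75 rad / 3.1416 = 0.2387.

```bash
python3 -c "
from h import *
go([.5104,-.1248,.12],-23.5)"
```

```text
t 7.38 d [-0.0962 -0.1163  0.0335] rot [-2.000e-04  2.000e-04  2.625e+00] q6 -0.67
```

Request:
inch_along(segments=[[[0,0,0],[0,0,0.0398],0.04],[[0,0,0],[0,0,0.0796],0.04],[[0,0,0],[0,0,0.1194],0.04],[[0,0,0],[0,0,0.1592],0.04],[[0,0,0],[0,0,0.1989],0.04],[[0,0,0],[0,0,0.2387],0.04],[[0,0,0],[0,0,0.2785],0.04],[[0,0,0],[0,0,0.3183],0.04]], grip_n=60)

```text
t: 8.05
tool_pos: [0.5455, 0.0193, 0.1536]
orientation: [-2.582, -1.79, 0.0]
contact_force: [0.9, 0.3, -0.8]
width: 0.0403
finger_force: 0.0
```

```bash
python3 -c "
from h import *
go([.5104,-.1248,.12],-23.5)"
```

```text
t 8.05 d [-0.1472  0.0176  0.0336] rot [1.0000e-04 3.0000e-04 1.6228e+00] q6 0.33
```

Converted, -0.147 m / 0.75 = -0.196, 0.03 m / 0.75 = 0.04, 1.62 rad / 3.1416 = 0.5157.

Request:
inch_along(segments=[[[-0.196,0.0235,0.04],[0,0,0.5157],0.04],[[-0.196,0.0235,0.04],[0,0,0.5157],0.04],[[-0.196,0.0235,0.04],[0,0,0.5157],0.04],[[-0.196,0.0235,0.04],[0,0,0.5157],0.04],[[-0.196,0.0235,0.04],[0,0,0.5157],0.04],[[-0.196,0.0235,0.04],[0,0,0.5157],0.04],[[-0.196,0.0235,0.04],[0,0,0.5157],0.04],[[-0.196,0.0235,0.04],[0,0,0.5157],0.04]])

```text
t: 8.72
tool_pos: [0.5104, -0.1247, 0.1236]
orientation: [3.124, 0.333, -0.0]
contact_force: [-0.4, 1.0, 0.6]
width: 0.0398
finger_force: 0.0
```

```bash
python3 -c "
from h import *
go([.5104,-.1248,.12],-23.5)"
```

```text
t 8.72 d [0.     0.0001 0.0036] rot [1.000e-04 3.000e-04 6.222e-01] q6 1.05
```

Converted, 0.02 m / 0.75 = 0.0267, 0.622 rad / 3.1416 = 0.198.

Request:
inch_along(segments=[[[0,0,0],[0,0,0.198],0.04],[[0,0,0],[0,0,0.198],0.04],[[0,0,0],[0,0,0.198],0.04],[[0,0,0],[0,0,0.198],0.04],[[0,0,0],[0,0,0.198],0.04],[[0,0,0.0267],[0,0,0.198],0.04],[[0,0,0.0267],[0,0,0.198],0.04]])

```text
t: 9.3
tool_pos: [0.5093, -0.124, 0.1012]
orientation: [-3.077, 0.63, 0.006]
contact_force: [-1.3, 0.9, -0.7]
width: 0.0402
finger_force: 0.0
```

```bash
python3 -c "
from h import *
go([.5104,-.1248,.064],-23.5)"
```

```text
t 9.3 d [0.0014 0.0003 0.0372] rot [0.0005 0.0036 0.0061] q6 1.67
```

Converted, 0.039 m / 0.75 = 0.052, 0.03 m / 0.75 = 0.04.

Request:
inch_along(segments=[[[0,0,0.02],[0,0,0],0.04],[[0,0,0.04],[0,0,0],0.04],[[0,0,0.052],[0,0,0],0.04],[[0,0,0.052],[0,0,0],0.04],[[0,0,0.052],[0,0,0],0.04]])

```text
t: 9.72
tool_pos: [0.5108, -0.1237, 0.0649]
orientation: [-3.077, 0.633, 0.001]
contact_force: [0.3, -0.2, 0.3]
width: 0.0403
finger_force: 0.0
```

```bash
python3 -c "
from h import *
go([.5104,-.1248,.064],-23.5)"
```

```text
t 9.72 d [0.0001 0.0012 0.0009] rot [0.0001 0.0006 0.0044] q6 1.67
```

Converted, 0.0008 m / 0.75 = 0.0011.

Request:
inch_along(segments=[[[0,0.0011,0],[0,0,0],0.02],[[0,0.0011,0],[0,0,0],0.005],[[0,0.0011,0],[0,0,0],0.005],[[0,0.0011,0],[0,0,0],0.005],[[0,0.0011,0],[0,0,0],0.005]], grip_n=40)

```text
t: 10.13
tool_pos: [0.5109, -0.1244, 0.0653]
orientation: [3.076, -0.635, 0.002]
contact_force: [-3.3, -3.5, 6.3]
width: 0.0088
finger_force: 45.5
```

Converted, -0.24 rad / 3.1416 = -0.0764.

```bash
cat > st.py <<'E'
from h import *
s=robot.state();yaw=np.rad2deg(np.arctan2(*R.from_rotvec(s["orientation"]).as_matrix()[[1,0],0]))
print("yaw",round(yaw,2),"dial~",round(np.deg2rad(yaw+12.5),3),"tau",s["ft_torque"].round(3),"F",s["contact_force"].round(1))
E
python3 st.py
```

```text
yaw -23.32 dial~ -0.189 tau [-0.556  0.372 -0.005] F [-3.3 -3.5  6.3]
```

Request:
inch_along(segments=[[[0,0,0],[0,0,-0.0095],0.005],[[0,0,0],[0,0,-0.0191],0.005],[[0,0,0],[0,0,-0.0286],0.005],[[0,0,0],[0,0,-0.0382],0.005],[[0,0,0],[0,0,-0.0477],0.005],[[0,0,0],[0,0,-0.0573],0.005],[[0,0,0],[0,0,-0.0668],0.005],[[0,0,0],[0,0,-0.0764],0.005]])

```text
t: 10.8
tool_pos: [0.5109, -0.1243, 0.0653]
orientation: [3.13, -0.26, 0.002]
contact_force: [-1.4, -3.9, 6.4]
width: 0.0088
finger_force: 45.5
```

```bash
python3 st.py
```

```text
yaw -9.49 dial~ 0.053 tau [-0.404  0.306  0.001] F [-1.4 -3.9  6.4]
```

Converted, -0.24 rad / 3.1416 = -0.0764.

Request:
inch_along(segments=[[[0,0,0],[0,0,-0.0095],0.005],[[0,0,0],[0,0,-0.0191],0.005],[[0,0,0],[0,0,-0.0286],0.005],[[0,0,0],[0,0,-0.0382],0.005],[[0,0,0],[0,0,-0.0477],0.005],[[0,0,0],[0,0,-0.0573],0.005],[[0,0,0],[0,0,-0.0668],0.005],[[0,0,0],[0,0,-0.0764],0.005]])

```text
t: 11.47
tool_pos: [0.5109, -0.1242, 0.0653]
orientation: [3.139, 0.117, 0.001]
contact_force: [-2.2, -2.0, 5.5]
width: 0.0087
finger_force: 45.4
```

```bash
python3 st.py
```

```text
yaw 4.26 dial~ 0.293 tau [-0.293  0.28  -0.064] F [-2.2 -2.   5.5]
```

Converted, -0.24 rad / 3.1416 = -0.0764.

Request:
inch_along(segments=[[[0,0,0],[0,0,-0.0095],0.005],[[0,0,0],[0,0,-0.0191],0.005],[[0,0,0],[0,0,-0.0286],0.005],[[0,0,0],[0,0,-0.0382],0.005],[[0,0,0],[0,0,-0.0477],0.005],[[0,0,0],[0,0,-0.0573],0.005],[[0,0,0],[0,0,-0.0668],0.005],[[0,0,0],[0,0,-0.0764],0.005]])

```text
t: 12.13
tool_pos: [0.5108, -0.1242, 0.0652]
orientation: [3.103, 0.492, 0.001]
contact_force: [-2.8, -2.1, 6.5]
width: 0.0089
finger_force: 45.6
```

```bash
python3 st.py
```

```text
yaw 18.01 dial~ 0.533 tau [-0.128  0.358 -0.056] F [-2.8 -2.1  6.5]
```

Converted, -0.09 rad / 3.1416 = -0.0286.

Request:
inch_along(segments=[[[0,0,0],[0,0,-0.0048],0.005],[[0,0,0],[0,0,-0.0095],0.005],[[0,0,0],[0,0,-0.0143],0.005],[[0,0,0],[0,0,-0.0191],0.005],[[0,0,0],[0,0,-0.0239],0.005],[[0,0,0],[0,0,-0.0286],0.005]])

```text
t: 12.63
tool_pos: [0.5108, -0.1241, 0.0652]
orientation: [3.078, 0.63, 0.001]
contact_force: [-1.7, -1.1, 6.1]
width: 0.0088
finger_force: 45.6
```

```bash
python3 st.py
```

```text
yaw 23.13 dial~ 0.622 tau [-0.124  0.438 -0.077] F [-1.7 -1.1  6.1]
```

Converted, -0.05 rad / 3.1416 = -0.0159.

```bash
cat >> st.py <<'E'
import sys
if len(sys.argv)>1:
    im=robot.snapshot("scene")[:,:,::-1].copy();cv2.imwrite(f"pics/{sys.argv[1]}.png",im)
    y=np.deg2rad(-12.5);X=np.array([np.cos(y),np.sin(y)]);Y=np.array([-X[1],X[0]]);N=np.array([.5104,-.1248])
    I,f=crop(im,pix("scene",[np.r_[N+.024*X+.024*Y,.046]])[0],8,12);h=cv2.cvtColor(I,cv2.COLOR_BGR2HSV)
    q=np.argwhere((h[...,0]>12)&(h[...,0]<32)&(h[...,1]>110)&(h[...,2]>150))[:,::-1]
    n,l,sa,c=cv2.connectedComponentsWithStats(((h[...,0]>12)&(h[...,0]<32)&(h[...,1]>110)&(h[...,2]>150)).astype(np.uint8))
    for i in range(1,n):
        if sa[i,4]>40:
            e=plane("scene",[f(c[i])],.046)[0][:2]-N;print("pin area",sa[i,4],"lock xy mm",(e@X*1000).round(1),(e@Y*1000).round(1))
E
python3 st.py a0
```

```text
yaw 23.13 dial~ 0.622 tau [-0.124  0.438 -0.077] F [-1.7 -1.1  6.1]
pin area 340 lock xy mm 24.1 23.5
```

Request:
inch_along(segments=[[[0,0,0],[0,0,-0.0032],0.005],[[0,0,0],[0,0,-0.0064],0.005],[[0,0,0],[0,0,-0.0095],0.005],[[0,0,0],[0,0,-0.0127],0.005],[[0,0,0],[0,0,-0.0159],0.005],[[0,0,0],[0,0,-0.0191],0.005]])

```text
t: 13.18
tool_pos: [0.5108, -0.1241, 0.0653]
orientation: [3.057, 0.722, 0.001]
contact_force: [-2.1, -0.8, 8.4]
width: 0.0087
finger_force: 45.8
```

```bash
python3 st.py a1
```

```text
yaw 26.56 dial~ 0.682 tau [-0.134  0.495 -0.003] F [-2.1 -0.8  8.4]
pin area 311 lock xy mm 23.7 22.1
```

Converted, -0.06 rad / 3.1416 = -0.0191.

Request:
inch_along(segments=[[[0,0,0],[0,0,-0.0032],0.005],[[0,0,0],[0,0,-0.0064],0.005],[[0,0,0],[0,0,-0.0095],0.005],[[0,0,0],[0,0,-0.0127],0.005],[[0,0,0],[0,0,-0.0159],0.005],[[0,0,0],[0,0,-0.0191],0.005]])

```text
t: 13.73
tool_pos: [0.5108, -0.1241, 0.0652]
orientation: [3.034, 0.813, 0.001]
contact_force: [-1.1, -0.7, 7.1]
width: 0.0087
finger_force: 45.6
```

```bash
python3 st.py a2
```

```text
yaw 30.0 dial~ 0.742 tau [-0.128  0.412  0.023] F [-1.1 -0.7  7.1]
pin area 316 lock xy mm 23.8 20.1
```

Converted, -0.05 rad / 3.1416 = -0.0159.

Request:
inch_along(segments=[[[0,0,0],[0,0,-0.0032],0.005],[[0,0,0],[0,0,-0.0064],0.005],[[0,0,0],[0,0,-0.0095],0.005],[[0,0,0],[0,0,-0.0127],0.005],[[0,0,0],[0,0,-0.0159],0.005]])

```text
t: 14.2
tool_pos: [0.5108, -0.1241, 0.0652]
orientation: [3.013, 0.888, 0.001]
contact_force: [-2.6, -1.2, 6.9]
width: 0.0089
finger_force: 45.6
```

```bash
python3 st.py a3
```

```text
yaw 32.86 dial~ 0.792 tau [-0.037  0.493 -0.059] F [-2.6 -1.2  6.9]
pin area 306 lock xy mm 23.8 19.7
```

Converted, -0.03 rad / 3.1416 = -0.0095.

Request:
inch_along(segments=[[[0,0,0],[0,0,-0.0032],0.005],[[0,0,0],[0,0,-0.0064],0.005],[[0,0,0],[0,0,-0.0095],0.005],[[0,0,0],[0,0,-0.0095],0.005]])

```text
t: 14.58
tool_pos: [0.5108, -0.1241, 0.0652]
orientation: [2.999, 0.934, 0.001]
contact_force: [-2.8, -0.6, 6.9]
width: 0.0087
finger_force: 45.6
```

```bash
python3 st.py a4
```

```text
yaw 34.59 dial~ 0.822 tau [-0.066  0.441 -0.018] F [-2.8 -0.6  6.9]
pin area 299 lock xy mm 23.8 19.7
```

```bash
python3 - <<'E'
import cv2,numpy as np
f=lambda n:cv2.resize(cv2.imread(f"pics/{n}.png")[150:185,210:245],(390,390),interpolation=cv2.INTER_CUBIC)
cv2.imwrite("pics/m3.png",np.hstack([f("a0"),f("a4")]))
E
```

```text
(no output)
```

View pics/m3.png

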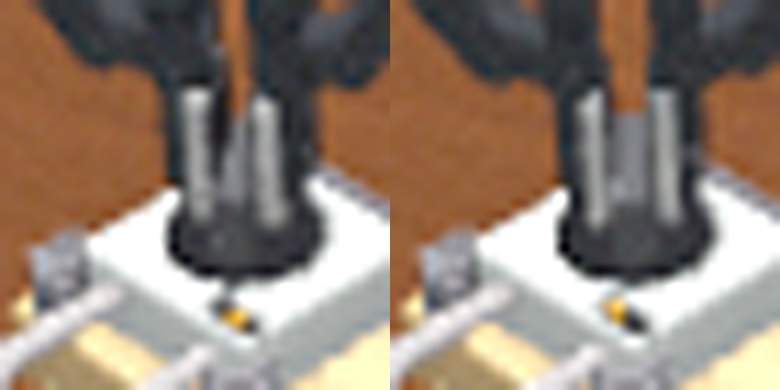

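The pin has crossed most of its slot, from the crop's (235,318) to (615,308). I keep turning slowly and watch the torque for the block.

Converted, -0.02 rad / 3.1416 = -0.0064.

Request:
inch_along(segments=[[[0,0,0],[0,0,-0.0032],0.005],[[0,0,0],[0,0,-0.0064],0.005],[[0,0,0],[0,0,-0.0095],0.005],[[0,0,0],[0,0,-0.0095],0.005]])

```text
t: 14.97
tool_pos: [0.5108, -0.1241, 0.0652]
orientation: [2.985, 0.979, 0.001]
contact_force: [-2.0, -0.7, 6.4]
width: 0.0085
finger_force: 45.6
```

```bash
python3 st.py a5
```

```text
yaw 36.31 dial~ 0.852 tau [ 0.011  0.504 -0.054] F [-2.  -0.7  6.4]
pin area 311 lock xy mm 23.8 19.7
```

The manual's scale: shifts go in shares of 0.75 m and turns go in shares of pi rad. Converting my numbers, -0.04 rad / 3.1416 = -0.0127.

Request:
inch_along(segments=[[[0,0,0],[0,0,-0.0032],0.005],[[0,0,0],[0,0,-0.0064],0.005],[[0,0,0],[0,0,-0.0095],0.005],[[0,0,0],[0,0,-0.0127],0.005],[[0,0,0],[0,0,-0.0127],0.005]])

```text
t: 15.43
tool_pos: [0.5108, -0.1241, 0.0652]
orientation: [2.965, 1.038, 0.001]
contact_force: [-2.5, -1.0, 7.9]
width: 0.009
finger_force: 45.6
```

```bash
python3 st.py a6
```

```text
yaw 38.6 dial~ 0.892 tau [0.002 0.457 0.006] F [-2.5 -1.   7.9]
pin area 302 lock xy mm 23.8 19.7
```

```bash
python3 - <<'E'
from h import *
# dark slot remnant and pin, all frames, in lock mm
y=np.deg2rad(-12.5);X=np.array([np.cos(y),np.sin(y)]);Y=np.array([-X[1],X[0]]);N=np.array([.5104,-.1248])
for k in range(7):
    im=cv2.imread(f"pics/a{k}.png");I,f=crop(im,pix("scene",[np.r_[N+.024*X+.022*Y,.046]])[0],7,12);g=cv2.cvtColor(I,cv2.COLOR_BGR2GRAY);h=cv2.cvtColor(I,cv2.COLOR_BGR2HSV)
    br=(h[...,1]>110)&(h[...,2]>150);o=[]
    for nm,m in(("slot",(g<185)),("dark",g<100)):
        n,l,sa,c=cv2.connectedComponentsWithStats(m.astype(np.uint8))
        for i in range(1,n):
            e=plane("scene",[f(c[i])],.046)[0][:2]-N
            if sa[i,4]>30 and abs(e@X-.024)<.006: o+=[(nm,int(sa[i,4]),(e@X*1e3).round(1),(e@Y*1e3).round(1))]
    print(k,o)
E
```

```text
0 [('dark', 73, np.float64(23.5), np.float64(18.0)), ('dark', 73, np.float64(24.2), np.float64(28.5))]
1 [('dark', 134, np.float64(24.1), np.float64(27.9))]
2 [('dark', 244, np.float64(24.2), np.float64(26.7))]
3 [('slot', 4432, np.float64(29.1), np.float64(36.4)), ('dark', 286, np.float64(24.1), np.float64(26.3))]
4 [('slot', 4463, np.float64(29.2), np.float64(36.4)), ('dark', 286, np.float64(24.1), np.float64(26.2))]
5 [('slot', 4445, np.float64(29.2), np.float64(36.5)), ('dark', 276, np.float64(24.1), np.float64(26.3))]
6 [('slot', 1133, np.float64(24.2), np.float64(24.9)), ('dark', 284, np.float64(24.1), np.float64(26.3))]
```

```bash
python3 - <<'E'
from h import *
y=np.deg2rad(-12.5);X=np.array([np.cos(y),np.sin(y)]);Y=np.array([-X[1],X[0]]);N=np.array([.5104,-.1248])
out=[]
for k in("scene2","a0","a6"):
    im=cv2.imread(f"pics/{k}.png");I,f=crop(im,pix("scene",[np.r_[N+.024*X+.024*Y,.046]])[0],8,12);h=cv2.cvtColor(I,cv2.COLOR_BGR2HSV)
    q=np.argwhere((h[...,0]>12)&(h[...,0]<32)&(h[...,1]>110)&(h[...,2]>150))[:,::-1]
    e=plane("scene",[f(q.mean(0))],.046)[0][:2]-N;print(k,len(q),e@X,e@Y);out.append(cv2.resize(I,(260,260)))
cv2.imwrite("pics/m4.png",np.hstack(out))
E
```

```text
scene2 333 0.02403674917992397 0.02335670690692694
a0 340 0.024147108103103374 0.023472091173961332
a6 302 0.023812754758063735 0.019700976486508252
```

View pics/m4.png

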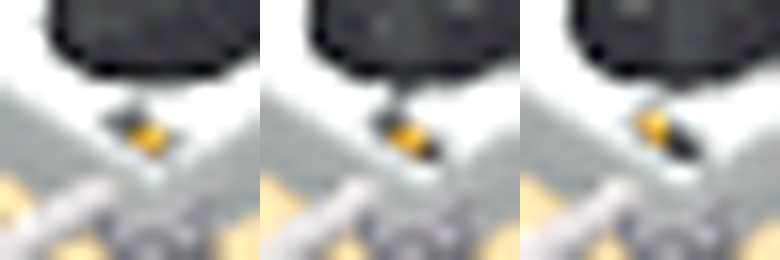

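Converted, -0.05 rad / 3.1416 = -0.0159.

Request:
inch_along(segments=[[[0,0,0],[0,0,-0.0032],0.005],[[0,0,0],[0,0,-0.0064],0.005],[[0,0,0],[0,0,-0.0095],0.005],[[0,0,0],[0,0,-0.0127],0.005],[[0,0,0],[0,0,-0.0159],0.005],[[0,0,0],[0,0,-0.0159],0.005]])

```text
t: 15.98
tool_pos: [0.5108, -0.1241, 0.0652]
orientation: [2.938, 1.112, 0.001]
contact_force: [-2.3, 0.2, 7.6]
width: 0.0086
finger_force: 45.6
```

```bash
python3 st.py a7
```

```text
yaw 41.46 dial~ 0.942 tau [ 0.015  0.536 -0.015] F [-2.3  0.2  7.6]
pin area 305 lock xy mm 23.9 19.7
```

```bash
cat > crown.py <<'E'
from h import *
import sys
y=np.deg2rad(-12.5);X=np.array([np.cos(y),np.sin(y)]);Y=np.array([-X[1],X[0]]);N=np.array([.5104,-.1248])
for k in sys.argv[1:]:
    im=cv2.imread(f"pics/{k}.png");I,f=crop(im,pix("scene",[np.r_[N+.07*X,.035]])[0],22,8)
    h=cv2.cvtColor(I,cv2.COLOR_BGR2HSV);m=((h[...,1]<60)&(h[...,2]>150))
    q=np.argwhere(m)[:,::-1];P=plane("scene",f(q),.035)[:,:2]-N;u=np.c_[P@X,P@Y]*1e3
    a=u[(u[:,0]>66)&(abs(u[:,1])<30)];b=u[(u[:,0]>44)&(u[:,0]<56)&(abs(u[:,1])<30)]
    print(k,"crown tip",np.percentile(a[:,0],99).round(1),"crown mid y",a[:,1].mean().round(2),"leg mid y",b[:,1].mean().round(2),np.percentile(b[:,1],[2,98]).round(1))
E
python3 crown.py scene2 a0 a1 a2 a3 a5 a7
```

```text
scene2 crown tip 84.0 crown mid y 2.23 leg mid y -0.16 [-24.6  23.8]
a0 crown tip 84.3 crown mid y 3.96 leg mid y 0.84 [-25.3  25.2]
a1 crown tip 84.2 crown mid y 3.84 leg mid y 1.11 [-24.4  25.4]
a2 crown tip 84.2 crown mid y 3.85 leg mid y 1.22 [-25.   25.3]
a3 crown tip 84.3 crown mid y 3.83 leg mid y 1.25 [-25.1  25.4]
a5 crown tip 84.3 crown mid y 3.9 leg mid y 1.15 [-25.1  25.4]
a7 crown tip 84.2 crown mid y 3.9 leg mid y 1.25 [-24.9  25.3]
```

Converted, -0.05 rad / 3.1416 = -0.0159.

Request:
inch_along(segments=[[[0,0,0],[0,0,-0.0032],0.005],[[0,0,0],[0,0,-0.0064],0.005],[[0,0,0],[0,0,-0.0095],0.005],[[0,0,0],[0,0,-0.0127],0.005],[[0,0,0],[0,0,-0.0159],0.005],[[0,0,0],[0,0,-0.0191],0.005],[[0,0,0],[0,0,-0.0191],0.005]])

```text
t: 16.62
tool_pos: [0.5108, -0.1241, 0.0652]
orientation: [2.903, 1.2, 0.001]
contact_force: [-3.3, -1.0, 7.7]
width: 0.0089
finger_force: 45.7
```

```bash
python3 st.py a8; python3 crown.py a8
```

```text
yaw 44.9 dial~ 1.002 tau [ 0.026  0.47  -0.049] F [-3.3 -1.   7.7]
pin area 308 lock xy mm 23.8 19.6
a8 crown tip 84.3 crown mid y 3.9 leg mid y 1.07 [-25.5  25.3]
```

Converted, -0.06 rad / 3.1416 = -0.0191.

Request:
inch_along(segments=[[[0,0,0],[0,0,-0.0032],0.005],[[0,0,0],[0,0,-0.0064],0.005],[[0,0,0],[0,0,-0.0095],0.005],[[0,0,0],[0,0,-0.0127],0.005],[[0,0,0],[0,0,-0.0159],0.005],[[0,0,0],[0,0,-0.0191],0.005],[[0,0,0],[0,0,-0.0191],0.005]])

```text
t: 17.25
tool_pos: [0.5109, -0.124, 0.0652]
orientation: [2.866, 1.286, 0.001]
contact_force: [-0.8, -0.0, 6.0]
width: 0.0089
finger_force: 45.6
```

```bash
python3 st.py a9
```

```text
yaw 48.33 dial~ 1.062 tau [ 0.02   0.348 -0.124] F [-0.8 -0.   6. ]
pin area 295 lock xy mm 23.6 20.0
```

Converted, -0.02 rad / 3.1416 = -0.0064.

Request:
inch_along(segments=[[[0,0,0],[0,0,-0.0032],0.005],[[0,0,0],[0,0,-0.0064],0.005],[[0,0,0],[0,0,-0.0064],0.005]])

```text
t: 17.55
tool_pos: [0.5109, -0.124, 0.0652]
orientation: [2.853, 1.314, 0.001]
contact_force: [-1.8, -1.0, 6.4]
width: 0.0087
finger_force: 45.6
```

```bash
python3 st.py b0; python3 crown.py b0
```

```text
yaw 49.47 dial~ 1.082 tau [-0.001  0.313 -0.069] F [-1.8 -1.   6.4]
pin area 295 lock xy mm 23.6 20.0
b0 crown tip 83.9 crown mid y 4.62 leg mid y 1.57 [-24.6  25.8]
```

Converted, -0.03 rad / 3.1416 = -0.0095.

Request:
inch_along(segments=[[[0,0,0],[0,0,-0.0032],0.005],[[0,0,0],[0,0,-0.0064],0.005],[[0,0,0],[0,0,-0.0095],0.005],[[0,0,0],[0,0,-0.0095],0.005]])

```text
t: 17.93
tool_pos: [0.5109, -0.124, 0.0652]
orientation: [2.833, 1.357, 0.001]
contact_force: [-1.5, 0.2, 5.7]
width: 0.0089
finger_force: 45.5
```

```bash
python3 st.py b1; python3 crown.py b1
```

```text
yaw 51.19 dial~ 1.112 tau [ 0.073  0.236 -0.12 ] F [-1.5  0.2  5.7]
pin area 292 lock xy mm 23.6 20.0
b1 crown tip 84.3 crown mid y 4.71 leg mid y 1.95 [-24.5  26. ]
```

Converted, -0.03 rad / 3.1416 = -0.0095.

Request:
inch_along(segments=[[[0,0,0],[0,0,-0.0032],0.005],[[0,0,0],[0,0,-0.0064],0.005],[[0,0,0],[0,0,-0.0095],0.005],[[0,0,0],[0,0,-0.0127],0.005],[[0,0,0],[0,0,-0.0127],0.005]])

```text
t: 18.4
tool_pos: [0.5111, -0.124, 0.0653]
orientation: [2.805, 1.413, 0.002]
contact_force: [1.4, 0.6, 6.1]
width: 0.0088
finger_force: 45.5
```

```bash
python3 st.py b2; python3 crown.py b2
```

```text
yaw 53.47 dial~ 1.151 tau [ 0.144 -0.061 -0.17 ] F [1.4 0.6 6.1]
pin area 248 lock xy mm 24.0 20.7
b2 crown tip 84.4 crown mid y 5.43 leg mid y 2.08 [-24.1  26.7]
```

```bash
python3 - <<'E'
import cv2,numpy as np
f=lambda n:cv2.resize(cv2.imread(f"pics/{n}.png")[140:190,208:258],(400,400),interpolation=cv2.INTER_CUBIC)
cv2.imwrite("pics/m5.png",np.hstack([f("a3"),f("b2")]))
E
```

```text
(no output)
```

View pics/m5.png

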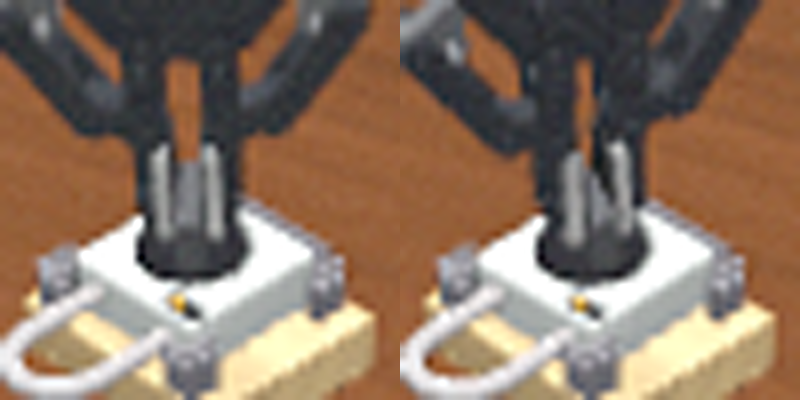

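The pin now sits at the -y end of its slot, at about (582,303). I open, clear the bar and measure the dial from above.

Converted, -0.06 m / 0.75 = -0.08, -0.03 m / 0.75 = -0.04, 0.02 rad / 3.1416 = 0.0064.

Request:
inch_along(segments=[[[0,0,0],[0,0,0.0064],0.02],[[0,0,0],[0,0,0.0064],0.04],[[0,0,0],[0,0,0.0064],0.04],[[0,0,-0.04],[0,0,0.0064],0.04],[[0,0,-0.08],[0,0,0.0064],0.06],[[0,0,-0.08],[0,0,0.0064],0.085]])

```text
t: 18.95
tool_pos: [0.5125, -0.1247, 0.1296]
orientation: [2.815, 1.383, 0.008]
contact_force: [0.3, 0.2, 0.3]
width: 0.0632
finger_force: 0.0
```

```bash
python3 st.py c0; python3 crown.py c0
```

```text
yaw 52.31 dial~ 1.131 tau [ 0.009 -0.004  0.01 ] F [0.3 0.2 0.3]
pin area 243 lock xy mm 24.0 20.7
c0 crown tip 84.7 crown mid y 5.63 leg mid y 2.33 [-24.7  26.7]
```

```bash
python3 -c "
from h import *
go([.53,.04,.13],-12.5)"
```

```text
t 19.0 d [ 0.1413 -0.0861 -0.003 ] rot [ 0.003  -0.004   1.1312] q6 0.35
```

Converted, 0.141 m / 0.75 = 0.188, -0.086 m / 0.75 = -0.1147, 1.131 rad / 3.1416 = 0.36.

Request:
inch_along(segments=[[[0.188,-0.1147,0],[0,0,0.36],0.085],[[0.188,-0.1147,0],[0,0,0.36],0.085],[[0.188,-0.1147,0],[0,0,0.36],0.085],[[0.188,-0.1147,0],[0,0,0.36],0.085],[[0.188,-0.1147,0],[0,0,0.36],0.085],[[0.188,-0.1147,0],[0,0,0.36],0.085],[[0.188,-0.1147,0],[0,0,0.36],0.085],[[0.188,-0.1147,0],[0,0,0.36],0.085]])

```text
t: 19.67
tool_pos: [0.5283, 0.0406, 0.1236]
orientation: [3.141, -0.063, -0.002]
contact_force: [0.4, -0.2, 0.9]
width: 0.0848
finger_force: 0.0
```

```bash
python3 - <<'E'
from h import *
t=robot.snapshot("top")[:,:,::-1].copy();s=robot.snapshot("scene")[:,:,::-1].copy()
cv2.imwrite("pics/top3.png",t);cv2.imwrite("pics/scene3.png",s)
for n in("top2","top3"):
    t=cv2.imread(f"pics/{n}.png")
    I,f=crop(t,(323,238),10,12);g=cv2.cvtColor(I,cv2.COLOR_BGR2GRAY)
    d=big(cv2.morphologyEx(((g<130)).astype(np.uint8),cv2.MORPH_OPEN,np.ones((25,25))))
    k=cv2.drawContours(np.zeros_like(g),[cv2.convexHull(d).reshape(-1,1,2)],-1,1,-1);k=cv2.erode(k,np.ones((25,25)))
    th=cv2.threshold(g[k>0].reshape(-1,1),0,255,cv2.THRESH_BINARY|cv2.THRESH_OTSU)[0]
    m=np.argwhere((g>th)&(k>0))[:,::-1];P=plane("top",f(m),.072)[:,:2];w,V=np.linalg.eigh(np.cov(P.T));print(n,"disc",rect(plane("top",f(d),.05))[0],"bar yaw",np.rad2deg(np.arctan2(V[1,1],V[0,1])),np.sqrt(w)*3.46)
    I,f=crop(t,(323,238),32,6);h=cv2.cvtColor(I,cv2.COLOR_BGR2HSV)
    b=((h[...,1]<28)&(h[...,2]>185)).astype(np.uint8)
    b=big(cv2.morphologyEx(b,cv2.MORPH_OPEN,np.ones((3,3))));P=plane("top",f(b),.035);print("white",rect(P))
a=cv2.resize(cv2.imread("pics/top3.png")[210:260,297:347],(400,400),interpolation=2);b=cv2.resize(s[145:195,206:256],(400,400),interpolation=2)
cv2.imwrite("pics/m6.png",np.hstack([a,b]));go([.53,.04,.13],-12.5)
E
python3 crown.py scene3
```

```text
top2 disc [ 0.5098 -0.1257] bar yaw 157.41260745023655 [0.00954163 0.02408163]
white (array([ 0.5335, -0.1295]), array([ 72.7, 116.4]), 88.4)
top3 disc [ 0.511  -0.1245] bar yaw 45.43172483481384 [0.00947059 0.02284252]
white (array([ 0.5348, -0.1356]), array([ 74. , 116.2]), 79.3)
t 19.77 d [ 0.0016  0.0002 -0.0062] rot [0.0002 0.0013 0.1806] q6 1.62
scene3 crown tip 84.6 crown mid y 5.74 leg mid y 2.29 [-24.6  26.7]
```

View pics/m6.png

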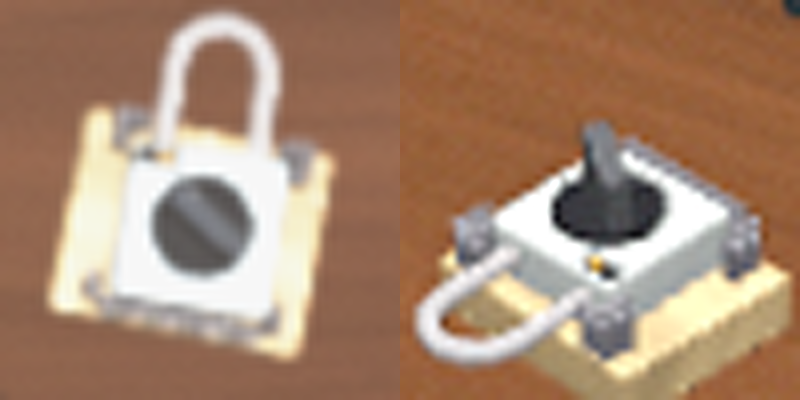

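In the top crop the bar now points up-left from (240,250) to (180,200), and the pin is at the -y end of its slot in both views. The bar has turned about 68° and the lock sits about 2° anticlockwise within the slack. On to the shackle.

Converted, 0.145 rad / 3.1416 = 0.0462.

```bash
python3 -c "
from h import *
go([.5651,-.1345,.13],-10.5)"
```

```text
t 19.77 d [ 0.0432  0.1732 -0.0063] rot [1.000e-04 1.300e-03 1.457e-01] q6 1.62
```

Request:
inch_along(segments=[[[0,0,0],[0,0,0.0382],0.085],[[0,0,0],[0,0,0.0462],0.085],[[0,0,0],[0,0,0.0462],0.085],[[0,0,0],[0,0,0.0462],0.085]])

```text
t: 20.1
tool_pos: [0.5286, 0.04, 0.1244]
orientation: [3.129, -0.275, -0.001]
contact_force: [0.3, -0.1, 0.1]
width: 0.085
finger_force: 0.0
```

```bash
python3 -c "
from h import *
go([.5651,-.1345,.12],-10.5)"
```

```text
t 20.1 d [0.0664 0.1655 0.0044] rot [0.0001 0.0004 0.0078] q6 1.75
```

Converted, 0.1655 m / 0.75 = 0.2207, 0.0664 m / 0.75 = 0.0885, 0.005 rad / 3.1416 = 0.0016.

Request:
inch_along(segments=[[[0.0885,0.2207,0],[0,0,0.0016],0.085],[[0.0885,0.2207,0],[0,0,0.0016],0.085],[[0.0885,0.2207,0],[0,0,0.0016],0.085],[[0.0885,0.2207,0],[0,0,0.0016],0.085],[[0.0885,0.2207,0],[0,0,0.0016],0.085],[[0.0885,0.2207,0.0267],[0,0,0.0016],0.085],[[0.0885,0.2207,0.0533],[0,0,0.0016],0.085],[[0.0885,0.2207,0.0533],[0,0,0.0016],0.085]])

```text
t: 20.77
tool_pos: [0.5627, -0.1343, 0.081]
orientation: [-3.127, 0.287, 0.009]
contact_force: [-0.8, 0.0, -0.4]
width: 0.0853
finger_force: 0.0
```

Request:
inch_along(segments=[[[0,0,0],[0,0,0],0.085]])

```text
t: 20.85
tool_pos: [0.564, -0.1343, 0.0842]
orientation: [-3.128, 0.287, 0.003]
contact_force: [0.5, -0.0, 0.4]
width: 0.0846
finger_force: 0.0
```

```bash
python3 -c "
from h import *
go([.5651,-.1345,.024],-10.5)"
```

```text
t 20.85 d [0.0012 0.     0.0602] rot [-0.0003  0.0019  0.0004] q6 1.46
```

Converted, 0.06 m / 0.75 = 0.08, 0.055 m / 0.75 = 0.0733.

Request:
inch_along(segments=[[[0.0007,0,0.0267],[0,0,0],0.085],[[0.0007,0,0.0533],[0,0,0],0.085],[[0.0007,0,0.0733],[0,0,0],0.085],[[0.0007,0,0.08],[0,0,0],0.085],[[0.0007,0,0.08],[0,0,0],0.085],[[0.0007,0,0.08],[0,0,0],0.085]], grip_n=40)

```text
t: 21.35
tool_pos: [0.5656, -0.1347, 0.0261]
orientation: [3.128, -0.289, 0.002]
contact_force: [0.0, 0.8, 0.3]
width: 0.0846
finger_force: 0.0
```

Request:
inch_along(segments=[[[0,0,0],[0,0,0],0.06],[[0,0,0],[0,0,0],0.03],[[0,0,0],[0,0,0],0.03],[[0,0,0],[0,0,0],0.03],[[0,0,0],[0,0,0],0.03],[[0,0,0],[0,0,0],0.03]], grip_n=40)

```text
t: 21.85
tool_pos: [0.5653, -0.1348, 0.0253]
orientation: [3.128, -0.291, 0.002]
contact_force: [1.0, 0.5, 5.4]
width: 0.0423
finger_force: 39.9
```

```bash
python3 st.py
```

```text
yaw -10.61 dial~ 0.033 tau [ 0.084  0.041 -0.076] F [1.  0.5 5.4]
```

Converted, 0.006 m / 0.75 = 0.008, 0.005 m / 0.75 = 0.0067.

Request:
inch_along(segments=[[[0.0013,0,0],[0,0,0],0.03],[[0.0027,0,0],[0,0,0],0.03],[[0.004,0,0],[0,0,0],0.03],[[0.0053,0,0],[0,0,0],0.03],[[0.0067,0,0],[0,0,0],0.03],[[0.008,0,0],[0,0,0],0.03],[[0.008,0,0],[0,0,0],0.03]])

```text
t: 22.43
tool_pos: [0.5706, -0.1358, 0.0248]
orientation: [-3.128, 0.291, 0.001]
contact_force: [-3.8, 0.5, 5.2]
width: 0.0424
finger_force: 39.9
```

```bash
python3 st.py
```

```text
yaw -10.61 dial~ 0.033 tau [0.131 0.586 0.013] F [-3.8  0.5  5.2]
```

Converted, 0.01 m / 0.75 = 0.0133, 0.009 m / 0.75 = 0.012.

Request:
inch_along(segments=[[[0.002,0,0],[0,0,0],0.03],[[0.004,0,0],[0,0,0],0.03],[[0.006,0,0],[0,0,0],0.03],[[0.008,0,0],[0,0,0],0.03],[[0.01,0,0],[0,0,0],0.03],[[0.012,0,0],[0,0,0],0.03],[[0.0133,0,0],[0,0,0],0.03],[[0.0133,0,0],[0,0,0],0.03]])

```text
t: 23.1
tool_pos: [0.5808, -0.1378, 0.0246]
orientation: [3.128, -0.291, 0.0]
contact_force: [-3.1, -1.6, 4.4]
width: 0.0424
finger_force: 39.9
```

```bash
python3 st.py
```

```text
yaw -10.61 dial~ 0.033 tau [-0.068  0.562  0.027] F [-3.1 -1.6  4.4]
```

Request:
inch_along(segments=[[[0.0013,0,0],[0,0,0],0.03],[[0.0027,0,0],[0,0,0],0.03],[[0.004,0,0],[0,0,0],0.03],[[0.004,0,0],[0,0,0],0.03]])

```text
t: 23.43
tool_pos: [0.5837, -0.1383, 0.0246]
orientation: [-3.128, 0.291, -0.0]
contact_force: [-2.4, 0.5, 3.6]
width: 0.0428
finger_force: 40.0
```

```bash
python3 st.py
```

```text
yaw -10.62 dial~ 0.033 tau [-0.038  0.619  0.058] F [-2.4  0.5  3.6]
```

Converted, 0.002 m / 0.75 = 0.0027, 0.0014 m / 0.75 = 0.0019.

Request:
inch_along(segments=[[[0.0009,0,0],[0,0,0],0.03],[[0.0019,0,0],[0,0,0],0.03],[[0.0027,0,0],[0,0,0],0.03],[[0.0027,0,0],[0,0,0],0.03]])

```text
t: 23.77
tool_pos: [0.5853, -0.1385, 0.0245]
orientation: [-3.128, 0.291, 0.002]
contact_force: [-6.0, 1.0, 4.2]
width: 0.0424
finger_force: 40.0
```

```bash
python3 st.py
```

```text
yaw -10.62 dial~ 0.033 tau [ 0.147  1.161 -0.061] F [-6.   1.   4.2]
```

Request:
inch_along(segments=[[[0.0007,0,0],[0,0,0],0.03],[[0.0013,0,0],[0,0,0],0.03],[[0.0013,0,0],[0,0,0],0.03]])

```text
t: 24.02
tool_pos: [0.5855, -0.1385, 0.0241]
orientation: [-3.128, 0.291, 0.005]
contact_force: [-11.2, 0.8, 4.5]
width: 0.0422
finger_force: 40.0
```

```bash
python3 st.py
```

```text
yaw -10.63 dial~ 0.033 tau [ 0.207  1.939 -0.141] F [-11.2   0.8   4.5]
```

Converted, -0.001 m / 0.75 = -0.0013, -0.0005 m / 0.75 = -0.0007.

Request:
inch_along(segments=[[[-0.0007,0,0],[0,0,0],0.03],[[-0.0013,0,0],[0,0,0],0.05],[[-0.0013,0,0],[0,0,0],0.085],[[-0.0013,0,0],[0,0,0],0.085],[[-0.0013,0,0],[0,0,0],0.085]])

```text
t: 24.43
tool_pos: [0.5859, -0.1386, 0.0247]
orientation: [3.128, -0.291, 0.001]
contact_force: [0.8, 0.3, 0.4]
width: 0.0833
finger_force: 0.0
```

Request:
inch_along(segments=[[[0,0,-0.04],[0,0,0],0.085],[[0,0,-0.0867],[0,0,0],0.085],[[0,0,-0.12],[0,0,0],0.085],[[0,0,-0.12],[0,0,0],0.085],[[0,0,-0.12],[0,0,0],0.085]])

```text
t: 24.85
tool_pos: [0.5862, -0.1388, 0.116]
orientation: [3.128, -0.291, 0.005]
contact_force: [0.6, -0.7, -0.2]
width: 0.0852
finger_force: 0.0
```

```bash
python3 st.py d0; python3 crown.py d0; python3 -c "
from h import *
go([.512,-.1247,.115],-10.5)"
```

```text
yaw -10.61 dial~ 0.033 tau [-0.007 -0.053  0.029] F [ 0.6 -0.7 -0.2]
pin area 303 lock xy mm 26.1 20.7
d0 crown tip 104.2 crown mid y 4.99 leg mid y 2.27 [-24.6  26.7]
t 24.9 d [-0.0749 -0.0001 -0.0005] rot [-0.     -0.0005 -0.002 ] q6 1.46
```

Converted, -0.0745 m / 0.75 = -0.0993, -0.035 m / 0.75 = -0.0467.

Request:
inch_along(segments=[[[-0.0467,0,0],[0,0,0],0.085],[[-0.0933,0,0],[0,0,0],0.085],[[-0.0993,0,0],[0,0,0],0.085],[[-0.0993,0,0],[0,0,0],0.085],[[-0.0993,0,0],[0,0,0],0.085]])

```text
t: 25.32
tool_pos: [0.5127, -0.125, 0.1143]
orientation: [-3.128, 0.291, 0.0]
contact_force: [-0.5, 0.1, -0.9]
width: 0.0848
finger_force: 0.0
```

Request:
inch_along(segments=[[[0,0,0.0267],[0,0,0],0.085],[[0,0,0.0533],[0,0,0],0.085],[[0,0,0.08],[0,0,0],0.085],[[0,0,0.096],[0,0,0],0.085],[[0,0,0.1053],[0,0,0],0.085],[[0,0,0.1053],[0,0,0],0.085],[[0,0,0.1053],[0,0,0],0.085]])

```text
t: 25.9
tool_pos: [0.5129, -0.125, 0.0359]
orientation: [3.128, -0.291, 0.0]
contact_force: [-0.3, -0.0, 0.3]
width: 0.0851
finger_force: 0.0
```

```bash
python3 st.py
```

```text
yaw -10.61 dial~ 0.033 tau [-0.045  0.019 -0.002] F [-0.3 -0.   0.3]
```

Grip firmly, then lift so the underside ends about 20 cm above the table (TCP ≈ 0.213).

Request:
inch_along(segments=[[[0,0,0],[0,0,0],0.07],[[0,0,0],[0,0,0],0.05],[[0,0,0],[0,0,0],0.05],[[0,0,0],[0,0,0],0.05],[[0,0,0],[0,0,0],0.05],[[0,0,0],[0,0,0],0.05],[[0,0,0],[0,0,0],0.05]], grip_n=60)

```text
t: 26.48
tool_pos: [0.5129, -0.1251, 0.037]
orientation: [3.128, -0.291, 0.003]
contact_force: [-2.0, 0.7, 9.2]
width: 0.0584
finger_force: 64.9
```

Request:
inch_along(segments=[[[0,0,-0.008],[0,0,0],0.05],[[0,0,-0.02],[0,0,0],0.05],[[0,0,-0.04],[0,0,0],0.05],[[0,0,-0.0733],[0,0,0],0.05],[[0,0,-0.1067],[0,0,0],0.05],[[0,0,-0.14],[0,0,0],0.05],[[0,0,-0.1733],[0,0,0],0.05],[[0,0,-0.2],[0,0,0],0.05]])

```text
t: 27.15
tool_pos: [0.5124, -0.1249, 0.1885]
orientation: [3.128, -0.29, 0.003]
contact_force: [1.1, -0.3, -2.9]
width: 0.0579
finger_force: 65.6
```

Request:
inch_along(segments=[[[0,0,-0.02],[0,0,0],0.05],[[0,0,-0.0333],[0,0,0],0.05],[[0,0,-0.0373],[0,0,0],0.05],[[0,0,-0.0373],[0,0,0],0.05],[[0,0,-0.0373],[0,0,0],0.05],[[0,0,-0.0373],[0,0,0],0.05]])

```text
t: 27.65
tool_pos: [0.512, -0.1248, 0.2126]
orientation: [-3.128, 0.291, 0.003]
contact_force: [-0.0, 0.0, -2.3]
width: 0.0586
finger_force: 65.6
```

```bash
python3 - <<'E'
from h import *
t=robot.snapshot("top")[:,:,::-1].copy();s=robot.snapshot("scene")[:,:,::-1].copy()
c=pix("scene",[[.53,-.125,.21]])[0].astype(int);f=cv2.resize(s[max(c[1]-40,0):c[1]+60,c[0]-50:c[0]+50],(400,400),interpolation=2)
cv2.imwrite("pics/m7.png",np.hstack([f,cv2.resize(s,(533,400))[:,:400]]))
E
python3 st.py
```

```text
yaw -10.61 dial~ 0.033 tau [ 0.017  0.059 -0.029] F [-0.2  0.1 -1.6]
```

View pics/m7.png

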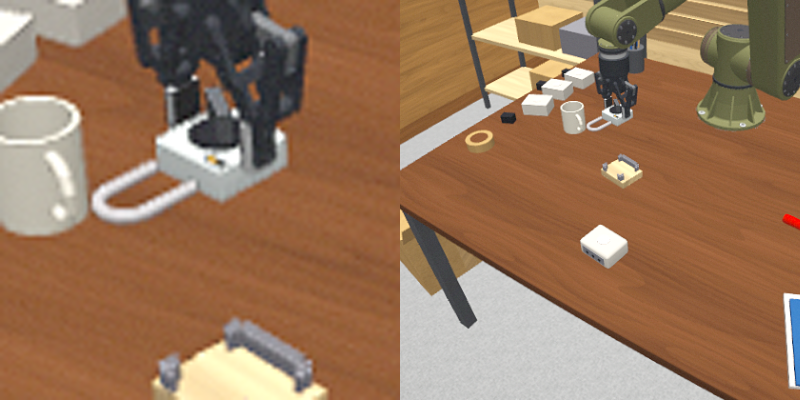

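The lock hangs level above the empty nest with its dial up, its shackle drawn out and the pin at the -y end of its slot. The mug, the unit and the screwdriver have not been moved.

Request:
inch_along(segments=[[[0,0,0],[0,0,0],0.05],[[0,0,0],[0,0,0],0.05],[[0,0,0],[0,0,0],0.05],[[0,0,0],[0,0,0],0.05]])

```text
t: 28.08
tool_pos: [0.5123, -0.1249, 0.2136]
orientation: [-3.128, 0.291, 0.0]
contact_force: [0.3, -0.2, -3.7]
width: 0.0583
finger_force: 65.6
```

```bash
python3 -c "
from bench import robot
print(robot.finish_job())"
```

```text
the job is handed in; nothing more can be done
None
```

I handed the job in at about 28 s of the 72 s: the lock was nested, its dial clicked in and its shackle pulled to the stop, and it is now held still, dial up, about 20 cm above the table; the hand-in returned no verdict.

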